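# Clear the worn cartridge and hold the pump's bleed lever level

### The job

The worn valve cartridge still stands in the port on top of the dosing pump's head: pull it out and drop it into the slatted scrap crate. Then press the pump's spring-loaded bleed lever down until it is level, never pushing it on to its bottom stop, and finish while still holding it level with the gripper, so that a colleague can fit a new cartridge. Leave the new cartridges in their rack, the wrench and the grease jar where they are.

Things in the scene. Friction and masses are not known exactly. Their poses are not given: they have to be found in the camera images.
- pump: Dosing pump bolted to the bench (fixed). Origin: on the bench under the centre of its grey head block, 90 x 90 mm, flat top 90 mm up. Own +z up; own +x from head to yellow motor housing (55 to 180 mm along +x, 100 mm wide, 90 mm high); own -y: side where the bleed lever sticks out. The cartridge port is a round hole, 24 mm wide and 36 mm deep, in the centre of the head's top.
- worn_cartridge: Worn valve cartridge, 66 mm long, about 90 g: steel stem 20 mm dia (0 to 30 mm from origin), collar 34 mm dia (30 to 36), round grey grip 26 mm dia (36 to 66). Origin: centre of the stem's lower end, own +z to the grip. It stands upright and loose (2 mm play) in the pump's port, collar on the head's top, grip 96 to 126 mm above the bench; it pulls out straight up.
- scrap_crate: Open slatted grey sheet-metal scrap crate, outside 180 (own x) x 150 (own y) x 90 mm high, 6 mm walls, about 0.9 kg, loose on the bench. Origin: centre of its underside, own +z up. It stands either at the robot's left or at its right; the new-cartridge rack stands at the other place.
- bleed_lever (a joint): Bleed lever angle, rad: 0 = released, pointing 0.50 rad (29 degrees) above level; grows as it is pressed down; 0.50 = level; 0.85 = bottom stop. A spring always pushes it back up: pressing down on the pad takes about 3 N to start and about 8 N at level (11 N/rad). It hinges about the pump's own x axis through lever_pivot.
- lever_pad (a point): Centre of the top face of the black palm pad at the lever's end, 46 mm (pump's x) x 44 mm (along the lever). It lies 140 mm from the pivot along the lever and 10 mm above its middle line, and moves in an arc: 151 mm above the bench when released; 85 mm above it, 200 mm from the pump's origin towards own -y, when level. Nothing is beneath the pad.
- lever_pivot (a point): Hinge axis of the bleed lever, 75 mm above the bench and 60 mm from the pump's origin towards its own -y.
- rack: Fixed bare aluminium rack block 80 (own x) x 170 (own y) x 40 mm high with three holes in a row; new cartridges stand in the two outer holes. Origin: centre of its underside. Leave alone.
- new_cartridge_a: New cartridge, same shape as the worn one, standing in an outer hole of the rack, its top 76 mm above the bench. Leave it.
- new_cartridge_b: New cartridge, same shape, standing in the other outer hole of the rack. Leave it.
- wrench: Steel wrench 170 mm long lying flat on the bench at the far left, beyond the left-hand place of crate or rack. Bystander.
- grease_jar: Closed jar, 56 mm in diameter and 70 mm high, standing at the far right. Origin: centre of its underside. Bystander.
Not all that is in view belongs to the job. Leave any green or turquoise look-alike of the worn_cartridge alone.

How it is judged:
On the way, in this order (a step that is already met when the one before it is completed fails the run):
1. the worn cartridge lies in the scrap crate, let go (x of worn_cartridge in the frame of scrap_crate between -0.088 and 0.088 m and y of worn_cartridge in the frame of scrap_crate between -0.073 and 0.073 m and z of worn_cartridge in the frame of scrap_crate below 0.075 m and contact force between the fingers and worn_cartridge below 0.1 N), for 0.2 s.
2. then the lever is held level by the gripper (value of joint bleed_lever between 0.42 and 0.58 rad and contact force between any of the fingers, the arm and bleed_lever above 3 N), for 0.3 s.
At the end, for the whole second after the job is handed in: The gripper presses on the bleed lever (more than 3 N) and keeps it level, joint between 0.42 and 0.58 rad (about 4.5 degrees either way), through the last second; the worn cartridge lies at rest inside the upright scrap crate (all of step 2 and contact force between worn_cartridge and bleed_lever below 0.1 N and x of worn_cartridge in the frame of scrap_crate between -0.088 and 0.088 m and y of worn_cartridge in the frame of scrap_crate between -0.073 and 0.073 m and z of worn_cartridge in the frame of scrap_crate below 0.075 m and angle between scrap_crate's own z axis and vertical below 0.1 rad and linear speed of worn_cartridge below 0.05 m/s); the arm keeps its last pose, push and grip.
It fails at once if the lever is pushed on to its bottom stop (beyond 0.78 rad) (value of joint bleed_lever above 0.78 rad).
It fails at once if a bystander is moved more than 30 mm (distance of any of new_cartridge_a, new_cartridge_b, wrench, grease_jar from where it was at the start of the episode above 0.03 m).
It also fails if it takes over 51 s, if anything falls off the work surface, if the arm or the gripper's body presses on something with over 40 N, if the wrist force passes 120 N, or if a joint passes its speed limit or range.

### The arm

A 6-joint arm with a two-finger parallel gripper is mounted at the origin on the work surface. World frame = base frame: x ahead of the robot, y to its left, z up, the work surface at z = 0. Lengths are in m, angles in rad, forces in N, time in s.
With the tool pointing down it reaches from about 0.225 to 0.875 m from the base axis. Payload 3.4 kg.
Tool frame: the origin (TCP) lies at the very end of the fingers, on their centre line; the grasp point (between the pads) lies 19 mm behind it (manip.tcp_to_grasp is the distance from the TCP to the grasp point, in m); z points along the fingers, y is the line along which they close (so a half turn about z gives the same grasp; the last joint's range is limited). The gripper opens to 85 mm and grips with 20 to 120 N. Pads are 22 mm wide; open, the fingers measure 114 mm over their backs; the gripper's body (76 mm by 85 mm) begins 54 mm behind the grasp point. The pads swing forward as they close: fully open they stand 13 mm farther back than shut.
Start: joints at [-1.329, 0.276, 1.505, -0, 1.361, -0.121], TCP at [0.204, -0.538, 0.231] pointing down, gripper open.
Joint ranges: [-2.89, 2.89], [-0.75, 2.08], [0.22, 2.7], [-1.18, 4.32], [0.11, 2.71], [-2.7, 2.7]. Speed limits (rad/s): [2.57, 2.57, 3.14, 3.14, 3.14, 3.14].

### API

Orientations are given as a unit quaternion [w, x, y, z].
In Python, from rig import status, get_image, job, manip gives the robot as it stands.
- The arm moves only by the tool apply_moves, never from a script. Its arguments are lists of equal length, an entry for each row: "xyz": the shift along the tool's x, y, z each as a share of 0.3 m, from -1 to 1, a list of three; "rot": the turn, a rotation vector about the tool's x, y, z each as a share of 60 degrees, from -1 to 1, a list of three; "hand": the opening, from -1 (shut) to 1 (fully open). A call has 1 to 8 rows; each row shifts and turns the commanded pose from where the row before left it, along the tool's axes as they then stand; what a row does not reach is not made up. A row lasts 1/8 s, in which the tool goes at most 62.5 mm and 10.7 degrees, less where a joint would pass 70% of its speed; a pose out of reach is approached as far as the arm can. A call with a number of a shift or a turn outside -1 to 1 is refused whole. A call with a gripper value outside its range is refused whole. The fingers move at their own pace and stop on an object; "force" is the grip in N (left out, the last holds). Time passes only in rows, so rows that do not move let the fingers close. It gives the time, the measured TCP pose, the force, the opening and the grip force at its end, in the units of the state.
- status.get_state(): the state, without advancing time (a new reading comes with each control period).
- get_image(name): name is "side" or "top" or "wrist"; returns a dict with "pixels" (400x640x3 uint8, red, green, blue), "fovy" (degrees; the focal length in pixels is half the picture's height over the tangent of half this angle, whatever the lens; pixels are square), "cx", "cy" (the principal point, pixels), "origin" and "orientation" of the camera in the world; the wrist camera has in their place "tool_from_camera" (4x4, takes a point from camera to tool coordinates, whose origin is the TCP and whose axes are the flange's). Camera axes: x right, y down, z forward; pixel columns grow to the right and rows downward; lengths in m; the calibration is good to about 2 mm. A picture is of the moment at which its call begins: read the wrist's pose just before it. There is no depth.
- job.sign_off(): hands the job in; it is judged then, once.
The state is a dict: "clock": time; "qpos": joint angles; "qd": joint speeds; "effort": joint torques, N m; "position": TCP position; "ee_rot": TCP orientation; "contact_force": force on the tool from outside, world axes, zero at the start; "moment": the same for the moment, N m; "width": finger opening in m; "gripper_force": force on a finger pad.
Only numpy, scipy, OpenCV 4.12 (cv2) and the standard library are available. Lean on these libraries where they do the work, as an engineer would, in place of code of your own. Each camera call takes 0.05 s, during which the arm holds its last target. There are 200 camera calls.

## Working session

There is one attempt and no reset: what is moved stays moved. The work goes in short steps, Python scripts to look and compute and a tool call to move; the robot and the scene stay as the last step left them, time stands still between calls to the robot, and variables do not carry over. Pictures are saved under pics/ and viewed, at most 10 in all, crops included, and the job is handed in when it is done.

Besides the shell and the picture viewer there is one more tool, called after ">>>" by a JSON object that holds its "name" and its "arguments". apply_moves: Moves the arm, as the interface text tells. Its arguments: {"type":"object","properties":{"xyz":{"type":"array","items":{"type":"array","items":{"type":"number","minimum":-1,"maximum":1}}},"rot":{"type":"array","items":{"type":"array","items":{"type":"number","minimum":-1,"maximum":1}}},"hand":{"type":"array","items":{"type":"number"}},"force":{"type":"number"}},"required":["xyz","rot","hand"]}

```bash
mkdir -p pics; cat > h.py <<'E'
import numpy as np, cv2
from scipy.spatial.transform import Rotation as R
from rig import status, get_image, job, manip
def rq(q): return R.from_quat([q[1],q[2],q[3],q[0]]).as_matrix()
def shot(n,f=None):
    s=status.get_state(); d=get_image(n)
    if 'tool_from_camera' in d:
        T=np.array(d['tool_from_camera']); Rt=rq(s['ee_rot'])
        d['R']=Rt@T[:3,:3]; d['o']=np.array(s['position'])+Rt@T[:3,3]
    else: 
        d['R']=rq(d['orientation']) if np.size(d['orientation'])==4 else np.array(d['orientation']); d['o']=np.array(d['origin'])
    d['f']=200/np.tan(np.radians(d['fovy'])/2)
    if f: cv2.imwrite('pics/'+f,d['pixels'][:,:,::-1])
    return d
def ray(d,u,v): 
    r=d['R']@np.array([(u-d['cx'])/d['f'],(v-d['cy'])/d['f'],1]); return r/np.linalg.norm(r)
def plane(d,u,v,z):
    r=ray(d,u,v); return d['o']+r*(z-d['o'][2])/r[2]
def proj(d,p):
    c=d['R'].T@(np.array(p)-d['o']); return c[:2]/c[2]*d['f']+[d['cx'],d['cy']]
def tri(L):
    A=np.zeros((3,3));b=np.zeros(3)
    for d,u,v in L:
        r=ray(d,u,v);M=np.eye(3)-np.outer(r,r);A+=M;b+=M@d['o']
    return np.linalg.solve(A,b)
E
python3 - <<'E'
from h import *
import pickle
D={n:shot(n,n+'0.png') for n in('side','top')}
pickle.dump(D,open('d0.pkl','wb'))
for n,d in D.items(): print(n,d['o'],d['R'].round(3).tolist(),d['f'],d['cx'],d['cy'],d['pixels'].shape)
print(status.get_state(), manip.tcp_to_grasp)
E
```

```text
side [0.12439075 0.62951602 0.58416713] [[-0.827, -0.295, 0.478], [-0.562, 0.437, -0.703], [-0.002, -0.85, -0.527]] 375.0927229173486 324.71894743097454 199.28362973707814 (400, 640, 3)
top [ 0.25997632 -0.01591976  1.40755528] [[0.018, -0.973, 0.229], [-1.0, -0.018, 0.002], [0.002, -0.229, -0.973]] 440.70453309309937 323.8835593405923 207.322725019366 (400, 640, 3)
{'clock': 0.1, 'qpos': array([-1.32900318e+00,  2.76540140e-01,  1.50605304e+00,  1.33727179e-05,
        1.36071916e+00, -1.20984169e-01]), 'qd': array([-0.00197829, -0.00199404, -0.00397646,  0.00044   ,  0.00085616,
       -0.00136794]), 'effort': array([ 2.71640631e-03, -4.17696941e+01, -2.46406353e+01,  1.21194617e-06,
        5.76719598e-03, -5.62628856e-06]), 'position': array([ 0.20393898, -0.53708451,  0.23050291]), 'ee_rot': array([-8.58671547e-04,  9.83594022e-01,  1.80394179e-01, -4.53806879e-05]), 'contact_force': array([0.07211266, 0.04115788, 0.66047655]), 'moment': array([ 0.03763683, -0.03591552,  0.01496414]), 'gripper_force': 0.0, 'width': 0.08514547406808635} 0.0187
```

View pics/top0.png

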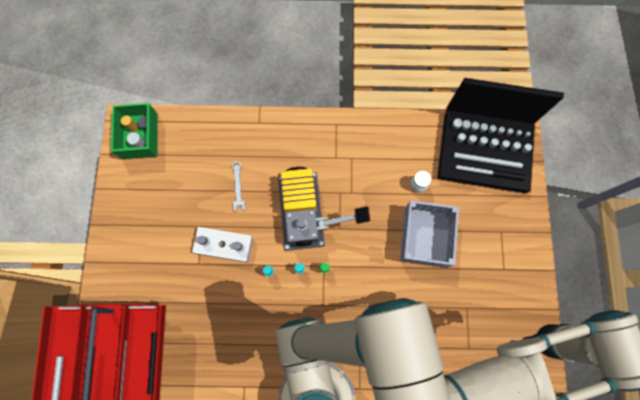

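View pics/side0.png

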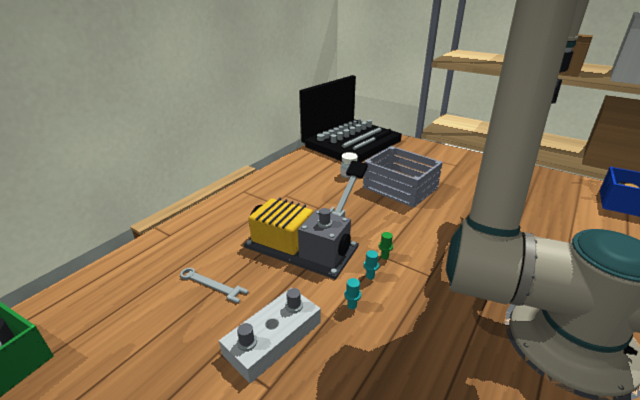

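The top view shows the pump at (300,210), the lever pad at (362,215), the crate at (431,234) on the robot's right, and the rack at (222,244) on its left. Possible worn cartridges:
- **Grey grip in the pump head:** top (302,224), side (324,216).
- **Two grey ones in the rack:** top (203,239) and (236,246).
- **Teal and green look-alikes:** top (267,271), (299,268) and (324,267).

The one in the pump head fits, because it is grey and stands in the port. I'll confirm it in one enlarged crop.

```bash
python3 - <<'E'
from h import *
import pickle
D=pickle.load(open('d0.pkl','rb'))
def crop(n,u,v,w,h,k): return cv2.resize(D[n]['pixels'][v:v+h,u:u+w,::-1],None,fx=k,fy=k,interpolation=cv2.INTER_CUBIC)
a=crop('top',260,160,130,95,6)[:,:,:]; b=crop('side',240,150,130,125,6)
a=cv2.resize(a,(400,292));b=cv2.resize(b,(400,385))
c=np.zeros((385,800,3),np.uint8);c[:292,:400]=a;c[:,400:]=b
cv2.imwrite('pics/crop1.png',c)
E
```

```text
(no output)
```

View pics/crop1.png

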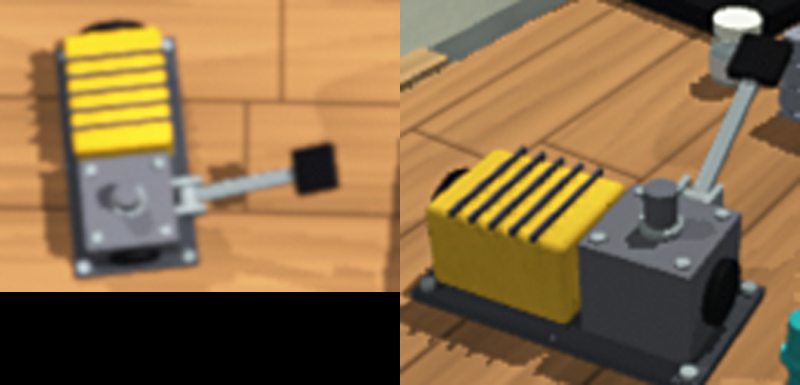

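The crop confirms it: a grey round grip standing on the head block, grip top at about (324.5,211) side and (300,224) top. The pad is at (357,169.5) side and (362,215) top.

```bash
python3 - <<'E'
from h import *
import pickle
D=pickle.load(open('d0.pkl','rb'));t,s=D['top'],D['side']
g=tri([(t,300.3,224),(s,324.5,211.1)]);print('grip top',g, proj(t,g),proj(s,g))
def blob(d,m,u,v):
    n,l,st,c=cv2.connectedComponentsWithStats(m.astype(np.uint8))
    i=min(range(1,n),key=lambda i:np.hypot(*(c[i]-[u,v]))+(1e3 if st[i,4]<25 else 0));return c[i],l==i,st[i,4]
P=[]
for d,u,v in((t,362,215),(s,357,169.5)):
    m=d['pixels'].max(2)<45; q,mm,a=blob(d,m,u,v);print(q,a);P.append((d,*q))
p=tri(P);print('pad',p)
# yellow in top
im=t['pixels'].astype(int);m=(im[:,:,0]>180)&(im[:,:,1]>140)&(im[:,:,2]<70)
m=cv2.morphologyEx(m.astype(np.uint8),cv2.MORPH_CLOSE,np.ones((7,7)))
q,mm,a=blob(t,m,298,188)
ys,xs=np.nonzero(mm);pts=np.array([plane(t,x,y,.09)[:2] for x,y in zip(xs,ys)],np.float32)
print('yellow',cv2.minAreaRect(pts))
# crate top: greyish-blue
m=(im[:,:,2]>im[:,:,0]+3); m[:,:390]=0;m[:,475:]=0;m[:195]=0;m[275:]=0
m=cv2.morphologyEx(m.astype(np.uint8),cv2.MORPH_OPEN,np.ones((3,3)))
ys,xs=np.nonzero(m);pts=np.array([plane(t,x,y,.09)[:2] for x,y in zip(xs,ys)],np.float32)
print('crate',cv2.minAreaRect(pts),len(xs))
for c in ((404,202),(459,203),(455,267),(402,262)):print(plane(t,*c,.09))
E
```

```text
grip top [0.51164736 0.05714508 0.12442082] [299.94871141 223.24939593] [325.58082146 211.35757048]
[361.76923077 214.53846154] 156
[338.14341983 122.84708063] 4316
pad [ 0.54033467 -0.09789205  0.26928569]
yellow ((0.6274048686027527, 0.06855763494968414), (0.12413405627012253, 0.09802624583244324), 7.255428314208984)
crate ((0.4944441020488739, -0.3342246413230896), (0.15842479467391968, 0.18591541051864624), 83.17298126220703) 3103
[ 0.59086405 -0.25936806  0.09      ]
[ 0.59077554 -0.42872237  0.09      ]
[ 0.39410342 -0.40652192  0.09      ]
[ 0.40613986 -0.2489989   0.09      ]
```

>>> {"name": "apply_moves", "arguments": {"xyz": [[0,0,-0.04],[0,0,-0.04],[0,0,-0.04],[0,0,-0.04],[0,0,-0.04],[0,0,-0.04],[0,0,-0.04],[0,0,-0.04]], "rot": [[0,0,-0.159],[0,0,-0.159],[0,0,-0.159],[0,0,-0.159],[0,0,-0.159],[0,0,-0.159],[0,0,-0.159],[0,0,-0.159]], "hand": [1,1,1,1,1,1,1,1]}}

```text
clock: 1.1
position: [0.204, -0.5373, 0.3271]
ee_rot: [-0.0, 0.66, 0.751, 0.0]
contact_force: [-0.0, 0.1, 0.8]
width: 0.0854
gripper_force: 0.0
```

```bash
cat >> h.py <<'E'
def to(p):
    s=status.get_state();Rt=rq(s['ee_rot']);d=Rt.T@(np.array(p)-s['position'])
    print('pos',s['position'].round(4),'yawx',np.degrees(np.arctan2(Rt[1,0],Rt[0,0])).round(2),'zax',Rt[:,2].round(4),'clk',s['clock'],'shift m',d.round(4),'share',(d/.3).round(4))
E
python3 - <<'E'
from h import *
import pickle
to([.46,.04,.31])
D=pickle.load(open('d0.pkl','rb'));t,s=D['top'],D['side']
print('pad',tri([(t,361.8,214.5),(s,357,169.5)]),plane(t,361.8,214.5,.151))
d=get_image('wrist');print(np.array(d['tool_from_camera']).round(3).tolist(),d['fovy'])
E
```

```text
pos [ 0.204  -0.5373  0.3271] yawx 97.42 zax [-3.0e-04  1.1e-03 -1.0e+00] clk 1.1 shift m [0.5394 0.3284 0.0177] share [1.798  1.0948 0.059 ]
pad [ 0.53746706 -0.12469343  0.14311889] [ 0.53570107 -0.12403038  0.151     ]
[[-0.0, -0.966, -0.257, 0.065], [1.0, -0.0, 0.0, -0.0], [-0.0, -0.257, 0.966, -0.143], [0.0, 0.0, 0.0, 1.0]] 60.9477668385672
```

>>> {"name": "apply_moves", "arguments": {"xyz": [[0.15,0.091,0],[0.15,0.091,0],[0.15,0.091,0],[0.15,0.091,0],[0.15,0.091,0],[0.15,0.091,0],[0.15,0.091,0]], "rot": [[0,0,0],[0,0,0],[0,0,0],[0,0,0],[0,0,0],[0,0,0],[0,0,0]], "hand": [1,1,1,1,1,1,1]}}

```text
clock: 2.02
position: [0.355, -0.1996, 0.3269]
ee_rot: [-0.0, 0.663, 0.749, 0.0]
contact_force: [0.7, -0.2, 0.4]
width: 0.0854
gripper_force: 0.0
```

>>> {"name": "apply_moves", "arguments": {"xyz": [[0.15,0.091,0],[0.15,0.091,0],[0.15,0.091,0],[0.15,0.091,0],[0.15,0.091,0],[0,0,0],[0,0,0]], "rot": [[0,0,0],[0,0,0],[0,0,0],[0,0,0],[0,0,0],[0,0,0],[0,0,0]], "hand": [1,1,1,1,1,1,1]}}

```text
clock: 2.9
position: [0.4619, 0.0386, 0.3267]
ee_rot: [-0.0, 0.662, 0.749, -0.001]
contact_force: [0.4, -0.9, 0.2]
width: 0.0852
gripper_force: 0.0
```

```bash
python3 - <<'E'
from h import *
import pickle
to([.46,.04,.31])
d=shot('wrist','w1.png');pickle.dump(d,open('w1.pkl','wb'))
print(proj(d,[.5116,.0571,.126]),proj(d,[.536,-.124,.151]))
E
```

```text
pos [0.4619 0.0386 0.3267] yawx 97.08 zax [-1.5e-03 -8.0e-04 -1.0e+00] clk 2.9 shift m [ 0.0016 -0.0016  0.0167] share [ 0.0054 -0.0055  0.0557]
[368.82282257 161.59668471] [367.37018023 332.70753853]
```

View pics/w1.png

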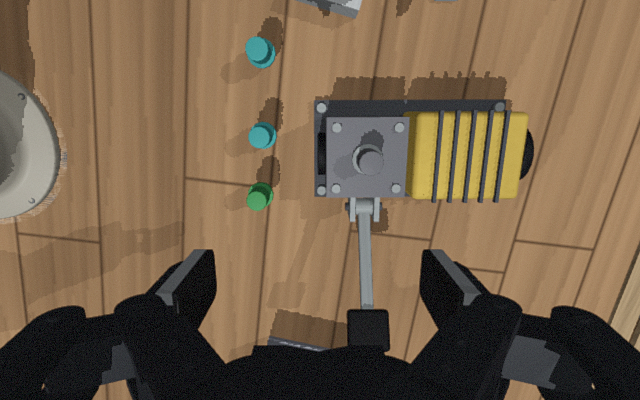

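The wrist view shows the grip top at about (371,160), the pad at about (369,326), and the pump edges aligned with the image axes, so the tool yaw is right. I'll take a second view from closer before grasping.

```bash
python3 - <<'E'
from h import *
import pickle
w=pickle.load(open('w1.pkl','rb'));D=pickle.load(open('d0.pkl','rb'));t,s=D['top'],D['side']
g=tri([(w,371,160),(s,324.5,211.1),(t,300.3,224)]);print(g,plane(w,371,160,.126))
print('pad',tri([(w,369,326),(t,361.8,214.5),(s,357,169.5)]),plane(w,369,326,.151))
c=[plane(w,*q,.09)[:2] for q in((327,118),(408,118),(327,196),(408,196))];print(np.mean(c,0),c)
to([.513,.057,.2])
E
```

```text
[0.5123746  0.05769977 0.12437129] [0.51352978 0.05898291 0.126     ]
pad [ 0.53804047 -0.12392522  0.14214339] [ 0.53640008 -0.11552381  0.151     ]
[0.51553979 0.05594003] [array([0.46482508, 0.09376269]), array([0.55218621, 0.10460834]), array([0.47622813, 0.00692739]), array([0.56891974, 0.01846169])]
pos [0.4618 0.0381 0.3269] yawx 97.02 zax [-1.1e-03 -7.0e-04 -1.0e+00] clk 2.95 shift m [0.0126 0.0533 0.1268] share [0.0419 0.1775 0.4227]
```

>>> {"name": "apply_moves", "arguments": {"xyz": [[0.0105,0.0445,0.105],[0.0105,0.0445,0.105],[0.0105,0.0445,0.105],[0.0105,0.0445,0.105],[0,0,0],[0,0,0]], "rot": [[0,0,0],[0,0,0],[0,0,0],[0,0,0],[0,0,0],[0,0,0]], "hand": [1,1,1,1,1,1]}}

```text
clock: 3.7
position: [0.5138, 0.0568, 0.2024]
ee_rot: [0.0, 0.663, 0.749, 0.0]
contact_force: [0.6, 0.2, 1.0]
width: 0.085
gripper_force: 0.0
```

```bash
python3 - <<'E'
from h import *
import pickle
to([.513,.0575,.098])
d=shot('wrist','w2.png');pickle.dump(d,open('w2.pkl','wb'))
print(proj(d,[.5124,.0577,.126]))
E
```

```text
pos [0.5138 0.0568 0.2024] yawx 97.01 zax [ 1.e-03 -4.e-04 -1.e+00] clk 3.7 shift m [ 0.0008 -0.0008  0.1044] share [ 0.0028 -0.0027  0.3479]
[315.76758407 206.31676544]
```

View pics/w2.png

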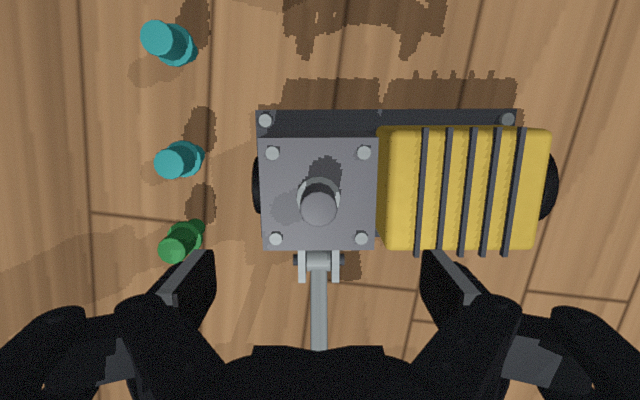

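Grip top is at (319,207), centred between the fingers. The triangulated top height of 0.1244 agrees with the text. Descending and gripping.

>>> {"name": "apply_moves", "arguments": {"xyz": [[0.003,0,0.07],[0,0,0.07],[0,0,0.07],[0,0,0.07],[0,0,0.07],[0,0,0],[0,0,0]], "rot": [[0,0,0],[0,0,0],[0,0,0],[0,0,0],[0,0,0],[0,0,0],[0,0,0]], "hand": [1,1,1,1,1,1,1], "force": 40}}

```text
clock: 4.62
position: [0.5147, 0.0586, 0.0979]
ee_rot: [0.001, 0.662, 0.749, 0.001]
contact_force: [0.6, -0.4, -0.3]
width: 0.0857
gripper_force: 0.0
```

>>> {"name": "apply_moves", "arguments": {"xyz": [[0,0,0],[0,0,0],[0,0,0],[0,0,0],[0,0,0],[0,0,0],[0,0,0],[0,0,0]], "rot": [[0,0,0],[0,0,0],[0,0,0],[0,0,0],[0,0,0],[0,0,0],[0,0,0],[0,0,0]], "hand": [-1,-1,-1,-1,-1,-1,-1,-1], "force": 40}}

```text
clock: 5.62
position: [0.5139, 0.0588, 0.0967]
ee_rot: [0.0, 0.662, 0.75, 0.0]
contact_force: [-0.4, -0.2, 5.4]
width: 0.0247
gripper_force: 39.2
```

>>> {"name": "apply_moves", "arguments": {"xyz": [[0,0,-0.05],[0,0,-0.06],[0,0,-0.08],[0,0,-0.1],[0,0,-0.1],[0,0,-0.1],[0,0,-0.1],[0,0,0]], "rot": [[0,0,0],[0,0,0],[0,0,0],[0,0,0],[0,0,0],[0,0,0],[0,0,0],[0,0,0]], "hand": [-1,-1,-1,-1,-1,-1,-1,-1]}}

```text
clock: 6.62
position: [0.5149, 0.0588, 0.2759]
ee_rot: [0.002, 0.662, 0.75, 0.002]
contact_force: [-0.4, -0.5, -2.0]
width: 0.0248
gripper_force: 39.4
```

```bash
python3 - <<'E'
from h import *
to([.495,-.335,.27])
print(status.get_state()['width'])
E
```

```text
pos [0.5149 0.0588 0.2759] yawx 97.11 zax [ 5.5e-03 -2.0e-04 -1.0e+00] clk 6.625 shift m [-0.3883 -0.0685  0.0059] share [-1.2943 -0.2285  0.0196]
0.02481919024945574
```

>>> {"name": "apply_moves", "arguments": {"xyz": [[-0.13,-0.023,0],[-0.13,-0.023,0],[-0.13,-0.023,0],[-0.13,-0.023,0],[-0.13,-0.023,0],[-0.13,-0.023,0],[-0.13,-0.023,0],[-0.13,-0.023,0]], "rot": [[0,0,0],[0,0,0],[0,0,0],[0,0,0],[0,0,0],[0,0,0],[0,0,0],[0,0,0]], "hand": [-1,-1,-1,-1,-1,-1,-1,-1]}}

```text
clock: 7.62
position: [0.4966, -0.2584, 0.2717]
ee_rot: [-0.001, 0.662, 0.75, -0.0]
contact_force: [0.3, 0.1, -0.8]
width: 0.0249
gripper_force: 39.4
```

>>> {"name": "apply_moves", "arguments": {"xyz": [[-0.13,-0.023,0],[-0.13,-0.023,0],[0,0,0],[0,0,0]], "rot": [[0,0,0],[0,0,0],[0,0,0],[0,0,0]], "hand": [-1,-1,-1,-1]}}

```text
clock: 8.12
position: [0.4929, -0.3359, 0.272]
ee_rot: [-0.002, 0.662, 0.749, 0.0]
contact_force: [-0.8, -0.0, -0.5]
width: 0.0245
gripper_force: 39.4
```

```bash
python3 - <<'E'
from h import *
to([.495,-.335,.095])
d=shot('wrist','w3.png')
t=shot('top')
c=np.zeros((400,640+160,3),np.uint8);c[:,:640]=d['pixels'];c[:200,640:]=cv2.resize(t['pixels'][180:280,390:470],(160,200))
cv2.imwrite('pics/w3b.png',c[:,:,::-1])
E
```

```text
pos [ 0.4929 -0.3359  0.272 ] yawx 97.09 zax [-0.0018  0.0025 -1.    ] clk 8.125 shift m [1.00e-04 2.50e-03 1.77e-01] share [4.0e-04 8.2e-03 5.9e-01]
```

View pics/w3b.png

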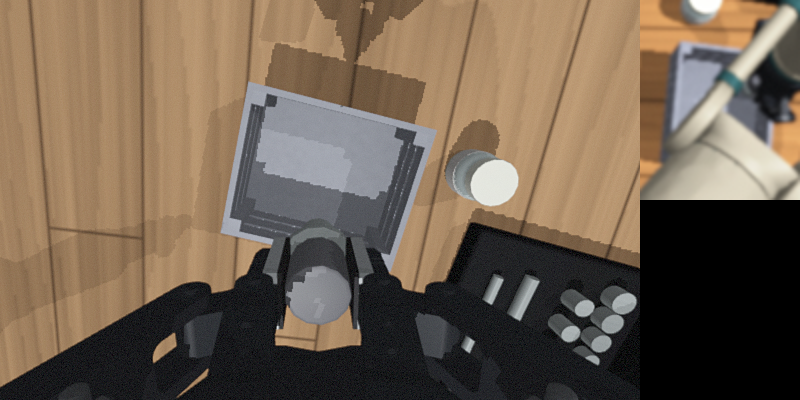

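The cartridge is held above the crate. The rim corners are at about (248,82), (436,128) and (221,233), and the crate is turned roughly 14° relative to the tool.

```bash
python3 - <<'E'
from h import *
d=shot('wrist')
a,b,c=[plane(d,*q,.09) for q in((248,82),(436,128),(221,233))]
m=(b+c)/2;print(a,b,c,m,np.linalg.norm(a-b),np.linalg.norm(a-c),np.degrees(np.arctan2(*(b-a)[1::-1])))
to([m[0],m[1],.1])
E
```

```text
[ 0.41925805 -0.25595539  0.09      ] [ 0.59756724 -0.27490902  0.09      ] [ 0.402534   -0.40511285  0.09      ] [ 0.50005062 -0.34001094  0.09      ] 0.17931371694103154 0.15009210824111405 -6.067553045187938
pos [ 0.4934 -0.3354  0.2731] yawx 97.18 zax [-4.e-04  8.e-04 -1.e+00] clk 8.275 shift m [-0.0055  0.0061  0.1731] share [-0.0183  0.0202  0.577 ]
```

>>> {"name": "apply_moves", "arguments": {"xyz": [[-0.018,0.02,0.1],[0,0,0.1],[0,0,0.1],[0,0,0.1],[0,0,0.1],[0,0,0.1],[0,0,0.05],[0,0,0]], "rot": [[0,0,0],[0,0,0.11],[0,0,0.11],[0,0,0],[0,0,0],[0,0,0],[0,0,0],[0,0,0]], "hand": [-1,-1,-1,-1,-1,-1,-1,-1]}}

```text
clock: 9.28
position: [0.4998, -0.3405, 0.0777]
ee_rot: [-0.001, 0.743, 0.669, -0.0]
contact_force: [0.2, 1.0, -0.3]
width: 0.0252
gripper_force: 39.4
```

>>> {"name": "apply_moves", "arguments": {"xyz": [[0,0,0],[0,0,0],[0,0,0],[0,0,0],[0,0,0],[0,0,0],[0,0,0],[0,0,0]], "rot": [[0,0,0],[0,0,0],[0,0,0],[0,0,0],[0,0,0],[0,0,0],[0,0,0],[0,0,0]], "hand": [0,0,0,0,0,0,0,0]}}

```text
clock: 10.28
position: [0.5, -0.3414, 0.0783]
ee_rot: [-0.0, 0.744, 0.669, -0.0]
contact_force: [0.7, -0.8, -0.2]
width: 0.0426
gripper_force: 0.0
```

>>> {"name": "apply_moves", "arguments": {"xyz": [[0,0,-0.08],[0,0,-0.1],[0,0,-0.15],[0,0,-0.15],[0,0,-0.15],[0,0,-0.1],[0,0,0],[0,0,0]], "rot": [[0,0,0],[0,0,0],[0,0,0],[0,0,0],[0,0,0],[0,0,0],[0,0,0],[0,0,0]], "hand": [0,0,0,0,0,0,0,0]}}

```text
clock: 11.28
position: [0.4995, -0.341, 0.296]
ee_rot: [-0.001, 0.744, 0.669, -0.0]
contact_force: [-0.6, 0.1, -0.2]
width: 0.0426
gripper_force: 0.0
```

```bash
python3 - <<'E'
from h import *
to([.5386,-.142,.2])
d=shot('wrist');s=shot('side')
c=np.zeros((400,800,3),np.uint8);c[:,:500]=d['pixels'][:,100:600];c[:300,500:]=cv2.resize(s['pixels'][100:220,340:460],(300,300))
cv2.imwrite('pics/w4.png',c[:,:,::-1])
E
```

```text
pos [ 0.4995 -0.341   0.296 ] yawx 83.9 zax [-0.0017  0.0014 -1.    ] clk 11.275 shift m [0.2019 0.0179 0.0962] share [0.6729 0.0597 0.3205]
```

View pics/w4.png

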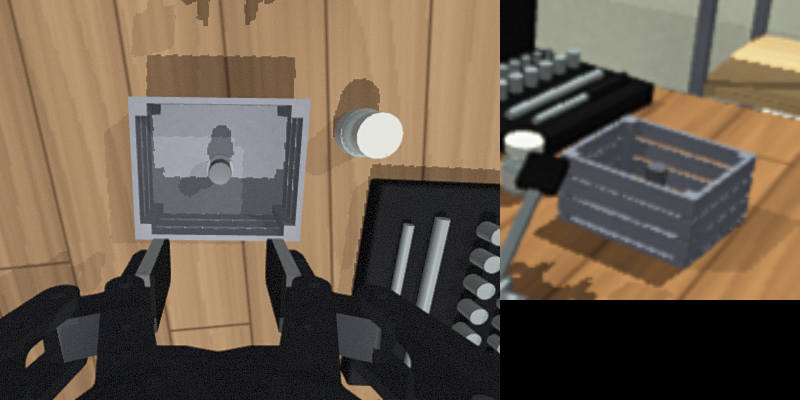

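The worn cartridge stands inside the crate at crop (220,172), let go. Next, shut the fingers and go above the pad.

>>> {"name": "apply_moves", "arguments": {"xyz": [[0.142,0.0107,0.02],[0.142,0.0107,0.04],[0.142,0.0107,0.06],[0.142,0.0107,0.06],[0.142,0.0107,0.06],[0,0,0],[0,0,0],[0,0,0]], "rot": [[0,0,0],[0,0,0],[0,0,0],[0,0,0],[0,0,0],[0,0,-0.11],[0,0,-0.11],[0,0,0]], "hand": [-1,-1,-1,-1,-1,-1,-1,-1]}}

```text
clock: 12.38
position: [0.538, -0.1308, 0.2239]
ee_rot: [-0.001, 0.662, 0.749, -0.0]
contact_force: [0.7, -0.5, -0.4]
width: -0.0
gripper_force: 0.0
```

```bash
python3 - <<'E'
from h import *
to([.538,-.131,.155]); print(status.get_state()['width'])
d=shot('wrist');s=shot('side')
c=np.zeros((400,800,3),np.uint8);c[:,:500]=d['pixels'][:,70:570];c[:300,500:]=cv2.resize(s['pixels'][110:230,300:420],(300,300))
cv2.imwrite('pics/w5.png',c[:,:,::-1])
E
```

```text
pos [ 0.538  -0.1308  0.2239] yawx 97.05 zax [-2.5e-03  9.0e-04 -1.0e+00] clk 12.375 shift m [-0.0003  0.0002  0.0689] share [-0.0008  0.0005  0.2298]
-2.1122141727365614e-05
```

View pics/w5.png

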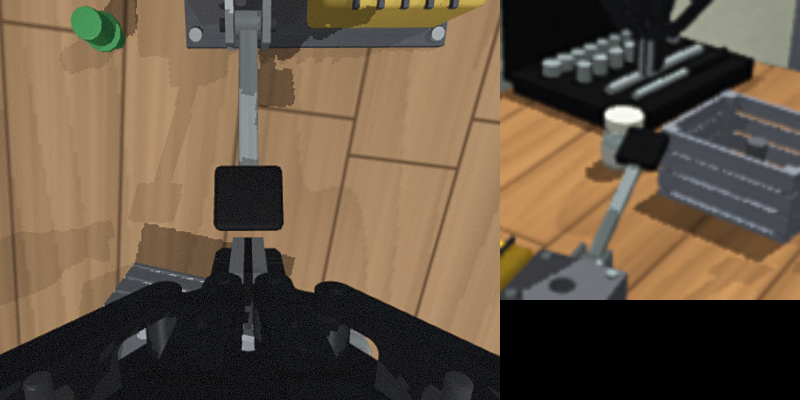

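The fingers are shut and laterally in line with the pad (centre at crop (249,198)). Pressing down gently.

>>> {"name": "apply_moves", "arguments": {"xyz": [[0,0,0.08],[0,0,0.08],[0,0,0.05],[0,0,0.05],[0,0,0.05],[0,0,0.05],[0,0,0],[0,0,0]], "rot": [[0,0,0],[0,0,0],[0,0,0],[0,0,0],[0,0,0],[0,0,0],[0,0,0],[0,0,0]], "hand": [-1,-1,-1,-1,-1,-1,-1,-1]}}

```text
clock: 13.48
position: [0.5394, -0.1315, 0.1181]
ee_rot: [0.001, 0.662, 0.749, 0.0]
contact_force: [-0.1, -0.2, 5.1]
width: 0.0003
gripper_force: 2.6
```

>>> {"name": "apply_moves", "arguments": {"xyz": [[0,0,0.028],[0,0,0.028],[0,0,0.028],[0,0,0.026],[0,0,0],[0,0,0],[0,0,0],[0,0,0]], "rot": [[0,0,0],[0,0,0],[0,0,0],[0,0,0],[0,0,0],[0,0,0],[0,0,0],[0,0,0]], "hand": [-1,-1,-1,-1,-1,-1,-1,-1]}}

```text
clock: 14.48
position: [0.5405, -0.1338, 0.0863]
ee_rot: [0.003, 0.662, 0.75, -0.0]
contact_force: [-0.6, -4.9, 8.7]
width: -0.0002
gripper_force: 4.3
```

```bash
python3 - <<'E'
from h import *
to([.538,-.131,.085]); print(status.get_state()['contact_force'])
d=shot('wrist');s=shot('side')
c=np.zeros((400,800,3),np.uint8);c[:,:400]=d['pixels'][:,120:520];c[:,400:]=cv2.resize(s['pixels'][110:230,290:410],(400,400))
cv2.imwrite('pics/w6.png',c[:,:,::-1])
# predicted side-view pixels of pad far edge corners for angles
o=np.array([.5145,.0585]);ex=np.array([np.cos(np.radians(7)),np.sin(np.radians(7))]);ey=np.array([ex[1],-ex[0]])
for a in(.35,.5,.65):
    e=.5-a;L=[]
    for l in(.118,.162):
      for x in(-.023,.023):
        r=.06+l*np.cos(e)-.01*np.sin(e);z=.075+l*np.sin(e)+.01*np.cos(e)
        p=[*(o+ex*x+ey*r),z];L.append((np.r_[400,0]+(proj(s,p)-[290,110])*400/120).round().tolist()+(proj(d,p)-[120,0]).round().tolist())
    print(a,L)
E
```

```text
pos [ 0.5405 -0.1338  0.0863] yawx 97.15 zax [ 0.0044 -0.005  -1.    ] clk 14.475 shift m [ 0.0031 -0.0021  0.0013] share [ 0.0102 -0.007   0.0044]
[-0.59590331 -4.93360823  8.65569736]
0.35 [[644.0, 257.0, 134.0, 229.0], [590.0, 243.0, 251.0, 229.0], [666.0, 225.0, 136.0, 334.0], [612.0, 213.0, 248.0, 334.0]]
0.5 [[645.0, 274.0, 141.0, 221.0], [591.0, 261.0, 244.0, 221.0], [665.0, 250.0, 145.0, 308.0], [613.0, 237.0, 241.0, 308.0]]
0.65 [[643.0, 294.0, 147.0, 210.0], [590.0, 280.0, 239.0, 210.0], [663.0, 276.0, 151.0, 282.0], [612.0, 263.0, 235.0, 282.0]]
```

View pics/w6.png

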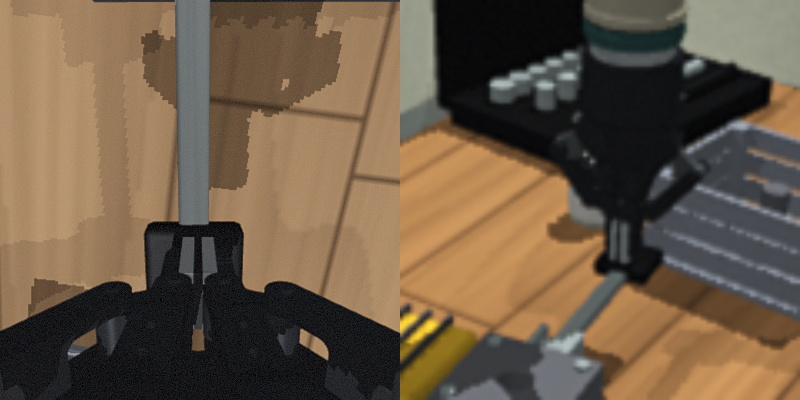

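The pad's near edge is at row 222, columns 145–243. That matches the projection for 0.50 rad (row 221, columns 141–244), and the side view agrees. The force of about 8.7 N matches the spring at level.

```bash
python3 -c "
from rig import job
print(job.sign_off())"
```

```text
the job is handed in; nothing more can be done
None
```

I dropped the worn cartridge into the scrap crate and handed the job in with the gripper still holding the bleed lever level, at about 0.50 rad and 8.7 N; the sign-off returned no verdict.

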